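# Hang the large disc carrier on the load stand

### The job

Hang the load carrier with the large discs by its handle bar on the two-prong hook of the load stand: the bar lies across both prongs, between their upturned tips and the column, and the carrier hangs upright and still with nothing holding it. Leave the small carrier standing where it is.

Things in the scene. Friction and masses are not known exactly. Their poses are not given: they have to be found in the camera images.
- large_carrier: Load carrier to hang, loose, about 0.7 kg: steel foot bar 30 x 140 x 8 mm along its y, on it two aluminium discs of 100 mm diameter (height 8 to 38 mm, nut to 46 mm), and an upright rectangular steel handle frame in its y-z plane, 125 mm high: flat uprights at y = +-65 mm, joined at the top by the handle bar. Same both ways round. Origin: centre of underside; z up.
- large_carrier_bar (a point): Centre of the large carrier's handle bar, 120 mm above its origin; axes as the carrier's. The bar is straight and square, 10 x 10 mm, 136 mm long along y; the opening below it is 124 mm wide.
- small_carrier: The other load carrier, loose, to be left standing: same foot, frame and handle bar, but with one small disc of 66 mm diameter and 12 mm thickness. Origin: centre of the underside; z up.
- load_stand: Fixed load stand: cream base 216 mm wide (x -80 to +110 mm, 12 mm thick), dark column 40 mm wide at its back (front face x = +85 mm, top 212 mm) with a cross head 110 mm wide (z 165 to 195 mm) that bears the hook. Two thin upright guards at y = +-100 mm (x -65 to +55 mm, top 122 mm), 195 mm clear between; front (-x) open. Origin: underside, midway between guards; z up.
- hook_seat (a point): Point midway between the hook's two level prongs, at the height of their upper side (184 mm), x = 0 of the stand; stand's axes. Prongs: round, 8 mm thick, at y = +-36 mm, from the head (x = +85 mm) towards -x to x = -52 mm, where the tips turn up, ending at x = -60 mm, 18 mm higher (top 202 mm). A hung bar's centre is 5 mm above this height.
Not all that is in view belongs to the job. Of the things shaped like the large_carrier, the steel one is meant.

How it is judged:
By the outcome, as a careful person would: the job done as asked, in the order asked, and still so for the second after the job is handed in, with the robot touching nothing.
It also fails if it takes over 46 s, if anything falls off the work surface, if the arm or the gripper's body presses on something with over 40 N, if the wrist force passes 120 N, or if a joint passes its speed limit or range.

### The arm

A 6-joint arm with a two-finger parallel gripper is mounted at the origin on the work surface. World frame = base frame: x ahead of the robot, y to its left, z up, the work surface at z = 0. Lengths are in m, angles in rad, forces in N, time in s.
With the tool pointing down it reaches from about 0.375 to 0.925 m from the base axis. Payload 5.7 kg.
Tool frame: the origin (TCP) lies on the centre line of the jaws, within the pads' length; the fingertips stand 8 mm ahead of it and the grasp point (between the pads) lies 11 mm behind it (arm.finger_overhang is the distance from the TCP to the fingertips, in m); z points along the fingers, y is the direction in which the jaws open and shut (so a half turn about z gives the same grasp; the last joint's range is limited). The gripper opens to 85 mm and grips with 20 to 120 N. Pads are 22 mm wide; open, the fingers measure 114 mm over their backs; the gripper's body (76 mm by 85 mm) begins 54 mm behind the grasp point. The pads swing forward as they close: fully open they stand 13 mm farther back than shut.
Start: joints at [1.06, 0.359, 1.51, -0, 1.272, -0.115], TCP at [0.231, 0.554, 0.239] pointing down, gripper open.
Joint ranges: [-2.97, 2.97], [-1.01, 2.36], [0.21, 2.38], [-0.96, 4.11], [0.2, 2.71], [-2.98, 2.98]. Speed limits (rad/s): [2.39, 2.39, 3.14, 3.14, 3.14, 3.14].

### API

Orientations are given as a unit quaternion [x, y, z, w].
In Python, from bench import get_state, optics, close_job, arm gives the robot as it stands.
- The arm moves only by the shell command python3 -m jog 'ROWS'. ROWS is text: rows parted by semicolons, each of 7 numbers parted by spaces: the shift along the tool's x, y, z in cm, then the turn, a rotation vector about the tool's x, y, z in rad, then the closure in counts, from 0 (fully open) to 255 (shut). In form: tx ty tz rx ry rz hand; .... A call has 1 to 12 rows; each row is the pose to reach, as a shift and turn from the pose commanded when the call began, along the tool's axes at that moment; what a row does not reach only later rows make up. A row lasts 1/10 s, in which the tool goes at most 50 mm and 8.59 degrees, less where a joint would pass 70% of its speed; a pose out of reach is approached as far as the arm can. A call with a gripper value outside its range is refused whole. The fingers move at their own pace and stop on an object; the grip force is fixed at half the most. Time passes only in rows, so rows that repeat a pose let the fingers close. It gives the time, the measured TCP pose, the force and the opening at its end, in the units of the state.
- get_state(): the state, without advancing time (a new reading comes with each control period).
- optics.get_image(name): name is "side" or "top"; returns the picture (480x640x3 uint8, red, green, blue); there is no depth.
- optics.camera_info(name): a dict with "fx", "fy", "cx", "cy" (pixels), "k1" (the pictures are not rectified: a ray, as slopes to the right and down, at radius r is drawn at 1 + k1 r^2 times it, then the intrinsics apply), "xyz" and "orientation" of the camera in the world. Camera axes: x right, y up, looking along -z (the intrinsics and any distortion apply to the point x, -y, -z); pixel columns grow to the right and rows downward; lengths in m; the calibration is good to about 2 mm. A picture is of the moment at which its call begins. camera_info takes no time and is no camera call.
- close_job(): hands the job in, once; it reports no verdict.
The state is a dict: "t": time; "joints": joint angles; "joint_vel": joint speeds; "tau": joint torques, N m; "eef_pos": TCP position; "ee_rot": TCP orientation; "wrist_force": force on the tool from outside, world axes, zero at the start; "ft_torque": the same for the moment, N m; "width": finger opening in m.
Only numpy, scipy, OpenCV 4.12 (cv2) and the standard library are available. Lean on these libraries where they do the work, as an engineer would, in place of code of your own. Each camera call takes 0.05 s, during which the arm holds its last target. There are 200 camera calls.

## Working session

There is one attempt and no reset: what is moved stays moved. The work goes in short steps, Python scripts to look and compute and a shell command to move; the robot and the scene stay as the last step left them, time stands still between calls to the robot, and variables do not carry over. Pictures are saved under pics/ and viewed, about 8 in all and at most 12, crops included, and the job is handed in when it is done.

```bash
mkdir -p pics; ls
python3 - <<'E'
from bench import get_state, optics
import cv2
for n in("side","top"):
    cv2.imwrite(f"pics/{n}0.png",optics.get_image(n)[:,:,::-1]); print(optics.camera_info(n))
print(get_state())
E
```

```text
pics
{'fx': 531.7746809995211, 'fy': 531.7746809995211, 'cx': 318.79759439263637, 'cy': 241.63722213593465, 'k1': -0.1192748049683462, 'xyz': array([ 0.0023614 , -0.69128045,  0.86429755]), 'orientation': array([ 0.42140011, -0.13805113, -0.299438  ,  0.84480809])}
{'fx': 524.0908673706743, 'fy': 524.0908673706743, 'cx': 313.5653245391899, 'cy': 229.4229013078482, 'k1': -0.0720333151826528, 'xyz': array([0.38304092, 0.06484639, 1.50848513]), 'orientation': array([-0.04759204,  0.03953639,  0.71376885, -0.69764311])}
{'t': 0.1, 'joints': array([ 1.05991565e+00,  3.59427852e-01,  1.51132722e+00, -7.27967920e-07,
        1.27249492e+00, -1.15148135e-01]), 'joint_vel': array([-0.00175381, -0.00189242, -0.00296364, -0.00066169,  0.00057066,
        0.0010041 ]), 'tau': array([ 3.79381186e-05, -5.28654778e+01, -2.79350728e+01, -9.06997434e-05,
        4.94959284e-03, -1.19366814e-05]), 'eef_pos': array([0.23103036, 0.55308972, 0.23853953]), 'ee_rot': array([ 1.96577510e-01,  9.80487938e-01, -7.88510748e-04, -2.54839421e-04]), 'wrist_force': array([ 0.07847873,  0.62019737, -0.72275493]), 'ft_torque': array([-0.03517318, -0.01767549,  0.01273797]), 'width': 0.08566022041707758}
```

View pics/side0.png

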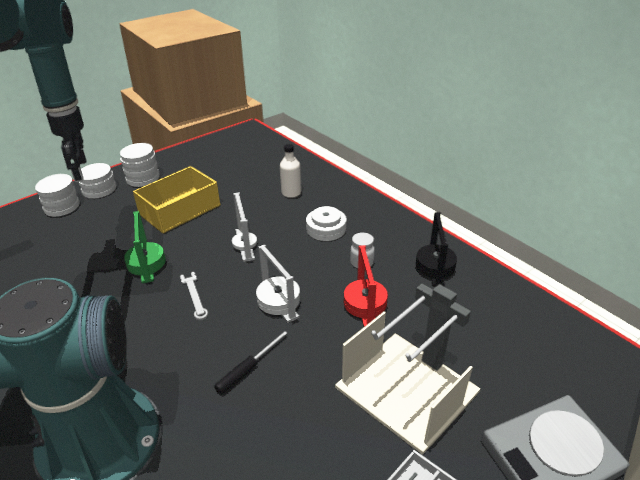

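View pics/top0.png

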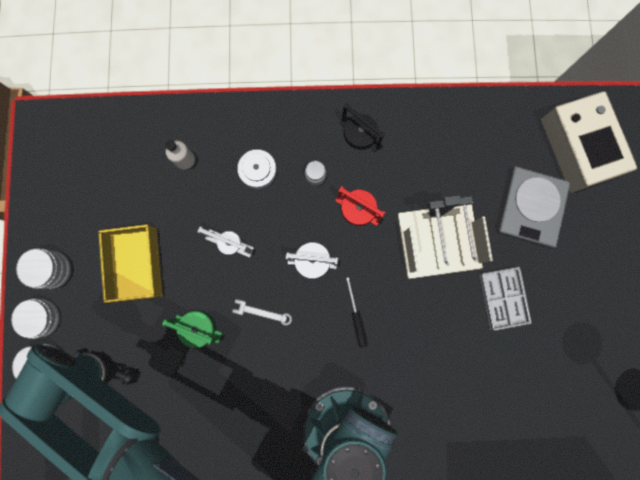

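Side: the steel large carrier is at about (278,290), the stand at (410,380), and the red, black and green copies are decoys. Top: the carrier is at (312,260), the stand at (445,240), and the small carrier at (228,242). I'll zoom in to pick points.

```bash
cat > h.py <<'E'
import numpy as np, cv2
from scipy.spatial.transform import Rotation as R
from bench import optics
def proj(n,P):
    c=optics.camera_info(n); q=(np.atleast_2d(P)-c["xyz"])@R.from_quat(c["orientation"]).as_matrix()
    s=np.c_[q[:,0],-q[:,1]]/-q[:,2:]; s=s*(1+c["k1"]*(s**2).sum(1,keepdims=True))
    return s*[c["fx"],c["fy"]]+[c["cx"],c["cy"]]
def pose(p,L):  # x,y,yaw(,z)
    return R.from_euler('z',p[2]).apply(np.atleast_2d(L))+[p[0],p[1],0]
E
python3 - <<'E'
import cv2,numpy as np
s=cv2.imread("pics/side0.png");t=cv2.imread("pics/top0.png")
def z(im,x0,y0,w,h,k):
    o=cv2.resize(im[y0:y0+h,x0:x0+w],None,fx=k,fy=k,interpolation=cv2.INTER_CUBIC)
    for x in range(-(-x0//10)*10,x0+w,10): cv2.putText(o,str(x),((x-x0)*k,8),0,.3,(0,255,255));cv2.line(o,((x-x0)*k,10),((x-x0)*k,14),(0,255,255))
    for y in range(-(-y0//10)*10,y0+h,10): cv2.putText(o,str(y),(6,(y-y0)*k+3),0,.3,(0,255,255));cv2.line(o,(0,(y-y0)*k),(5,(y-y0)*k),(0,255,255))
    return o
# side: carrier 70x90 , stand 150x180 
a=z(s,245,235,65,100,5);b=z(t,275,230,85,60,5)
c=np.zeros((600,800,3),np.uint8); c[:500,:325]=a; c[:300,340:765]=b
cv2.imwrite("pics/c1.png",c)
c=np.zeros((600,800,3),np.uint8); a=z(s,330,275,160,180,3);b=z(t,390,185,105,100,3);c[:540,:480]=a;c[:300,485:800]=b
cv2.imwrite("pics/c2.png",c)
E
```

```text
(no output)
```

View pics/c1.png

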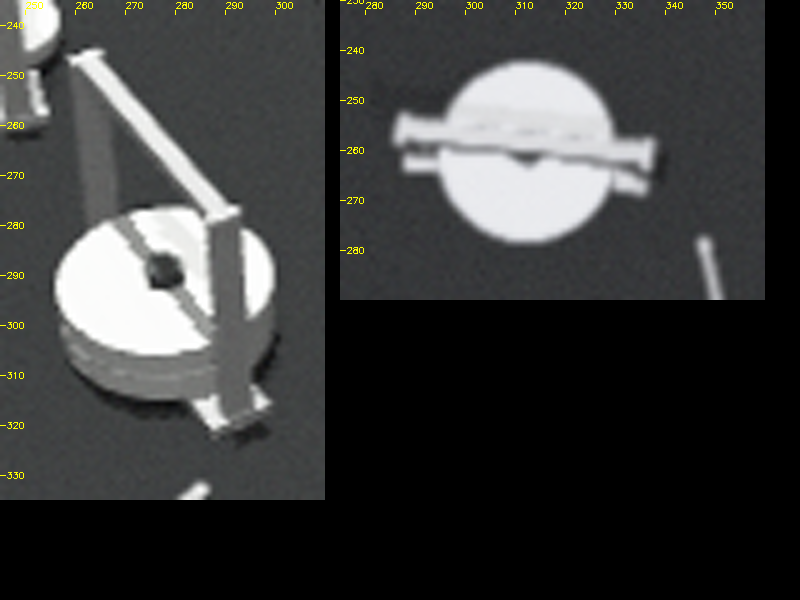

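View pics/c2.png

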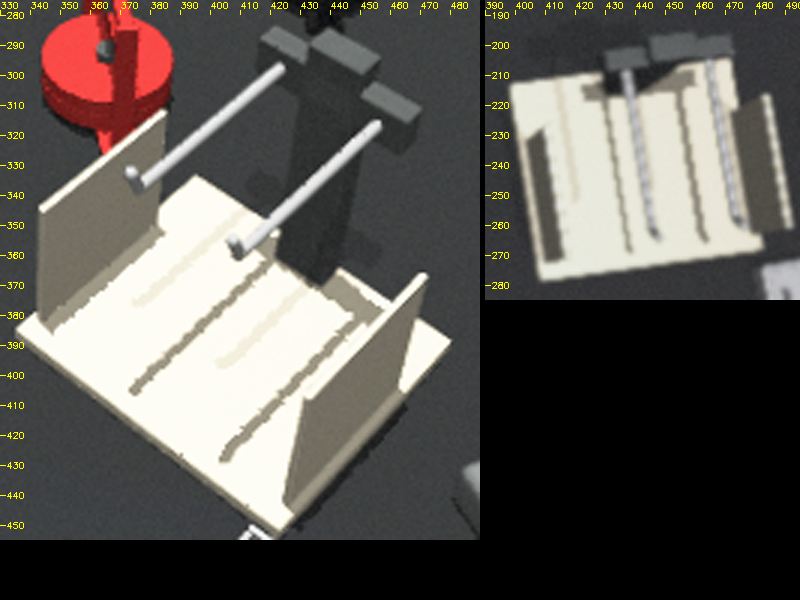

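```bash
cat > fit.py <<'E'
from h import *
from scipy.optimize import least_squares
def fit(d,p0):
    f=lambda p:np.concatenate([(proj(n,pose(p,L))-u).ravel() for n,L,u in d])
    s=least_squares(f,p0,loss='soft_l1'); print(s.x.round(4)); print(f(s.x).reshape(-1,2).round(1).tolist()); return s.x
B=np.array([[0,.068,.125],[0,-.068,.125]])
car=[("side",B,[[262.6,246],[290.4,277.2]]),("top",B,[[287.2,255.8],[337.4,261]]),("side",[[0,0,.038]],[[278,291.4]]),("top",[[0,0,.03]],[[312,260.2]])]
S=[[-.08,.108,.012],[-.08,-.108,.012],[.11,-.108,.012],[.11,.108,.012],[-.06,.036,.202],[-.06,-.036,.202],[.085,.036,.18],[.085,-.036,.18],[-.065,.1,.122],[.055,.1,.122],[-.065,-.1,.122],[.055,-.1,.122]]
us=[[335.7,384.3],[424.3,449.3],[480,389],[395.3,333.7],[374,332.3],[408.7,356],[423.7,297.7],[455.7,316.7],[344,344.3],[384.3,312.3],[432.7,408.3],[471.7,366.3]]
T=[S[i] for i in(3,0,1,4,5,6,7)]; ut=[[398.3,213.3],[408.7,278.3],[482.7,267.3],[446.7,264.3],[475,259.7],[437.3,209],[464.7,205.7]]
c=fit(car,[.5,.05,0]); s=fit([("side",S,us),("top",T,ut)],[.6,-.3,0])
for n in("side","top"):print(n,fit([x for x in car if x[0]==n],c),fit([x for x in [("side",S,us),("top",T,ut)] if x[0]==n],s))
E
python3 fit.py
```

```text
[ 0.4783  0.0831 -0.127 ]
[[-0.9, -1.4], [-0.1, 0.7], [-0.2, -0.3], [0.8, -0.2], [0.0, -1.6], [1.0, 0.2]]
[ 0.5128 -0.287   0.1176]
[[-1.0, 0.0], [-0.7, 2.7], [1.4, -1.0], [-0.1, -1.0], [-0.1, -1.1], [-0.7, -2.3], [-0.1, -0.2], [0.4, -0.3], [-0.5, 0.6], [0.6, -0.9], [-0.1, -0.7], [0.5, -0.4], [0.4, 0.1], [0.5, 0.5], [0.7, 0.7], [2.4, 0.2], [2.3, 0.6], [0.2, 0.1], [0.2, -0.5]]
[ 0.4769  0.0799 -0.1332]
[[-0.5, -0.5], [0.1, 1.8], [0.3, -0.6]]
[ 0.5121 -0.2879  0.1199]
[[-1.0, 0.6], [-0.5, 3.3], [1.5, -0.6], [-0.2, -0.6], [-0.0, -0.6], [-0.5, -1.8], [-0.1, 0.2], [0.5, 0.1], [-0.5, 1.2], [0.6, -0.5], [0.2, -0.1], [0.6, -0.0]]
side [ 0.47693803  0.07993475 -0.13315322] [ 0.51214519 -0.28793292  0.11987953]
[ 0.478   0.0846 -0.126 ]
[[-0.8, -0.2], [0.2, -0.1], [0.5, 0.3]]
[ 0.5134 -0.2848  0.11  ]
[[-0.2, -0.3], [-0.5, 0.1], [-0.3, 0.8], [1.3, -0.1], [1.2, 0.6], [-0.5, -0.3], [-0.4, -0.6]]
top [ 0.4780303   0.08463116 -0.12603699] [ 0.51335208 -0.28482574  0.10996345]
```

Both fits agree to 1–5 mm between the cameras: carrier (0.478, 0.083, yaw −0.127), stand (0.513, −0.287, yaw 0.118). Next I work out the shift to above the bar.

```bash
cat > go.py <<'E'
from h import *
from bench import get_state
import sys
def go(xyz,yaw):  # yaw: world angle of tool y, tool down -> shift (cm), rotvec in tool axes
    s=get_state(); r=R.from_quat(s["ee_rot"])
    c,n=np.cos(yaw),np.sin(yaw); y=np.array([c,n,0]);z=np.array([0,0,-1.])
    t=R.from_matrix(np.c_[np.cross(y,z),y,z])
    print("t",s["t"],"at",s["eef_pos"].round(4),"shift",(r.inv().apply(np.array(xyz)-s["eef_pos"])*100).round(2),"turn",(r.inv()*t).as_rotvec().round(3))
a=[float(v) for v in sys.argv[1:]]
go(a[:3],a[3])
E
python3 go.py .478 .083 .22 -.127
```

```text
t 0.1 at [0.231  0.5531 0.2385] shift [-40.91 -33.85   1.9 ] turn [-2.000e-03  1.000e-03  1.302e+00]
```

```bash
python3 -m jog '-10.2 -8.5 0 0 0 0.33 0; -20.4 -17 0.5 0 0 0.65 0; -30.7 -25.4 1 0 0 0.98 0; -40.91 -33.85 1.9 -0.002 0.001 1.302 0; -40.91 -33.85 1.9 -0.002 0.001 1.302 0; -40.91 -33.85 1.9 -0.002 0.001 1.302 0; -40.91 -33.85 1.9 -0.002 0.001 1.302 0; -40.91 -33.85 1.9 -0.002 0.001 1.302 0; -40.91 -33.85 1.9 -0.002 0.001 1.302 0; -40.91 -33.85 1.9 -0.002 0.001 1.302 0; -40.91 -33.85 1.9 -0.002 0.001 1.302 0; -40.91 -33.85 1.9 -0.002 0.001 1.302 0'
python3 go.py .478 .083 .109 -.127
```

```text
t: 1.3
eef_pos: [0.4803, 0.0801, 0.22]
ee_rot: [0.752, 0.659, 0.001, 0.001]
wrist_force: [0.0, 0.6, -0.5]
width: 0.0852
t 1.3 at [0.4803 0.0801 0.22  ] shift [ 0.25 -0.28 11.1 ] turn [ 0.002 -0.001 -0.004]
```

```bash
python3 -m jog '0 0 3 0 0 0 0; 0 0 6 0 0 0 0; 0 0 8.5 0 0 0 0; 0 0 10 0 0 0 0; 0 0 11.1 0 0 0 0; 0 0 11.1 0 0 0 0; 0 0 11.1 0 0 0 0'
python3 go.py .478 .083 .109 -.127
python3 - <<'E'
from bench import optics
import cv2,numpy as np
s=optics.get_image("side")[225:335,225:335,::-1];t=optics.get_image("top")[210:300,260:380,::-1]
c=np.zeros((550,800,3),np.uint8)
s=cv2.resize(s,(400,400));t=cv2.resize(t,(400,300));c[:400,:400]=s;c[:300,400:]=t
cv2.imwrite("pics/c3.png",c)
E
```

```text
t: 2.0
eef_pos: [0.4785, 0.0841, 0.1096]
ee_rot: [0.75, 0.661, 0.001, -0.0]
wrist_force: [0.4, -0.5, 0.3]
width: 0.0853
t 2.0 at [0.4785 0.0841 0.1096] shift [-0.11 -0.04  0.06] turn [ 0.001 -0.002  0.   ]
```

View pics/c3.png

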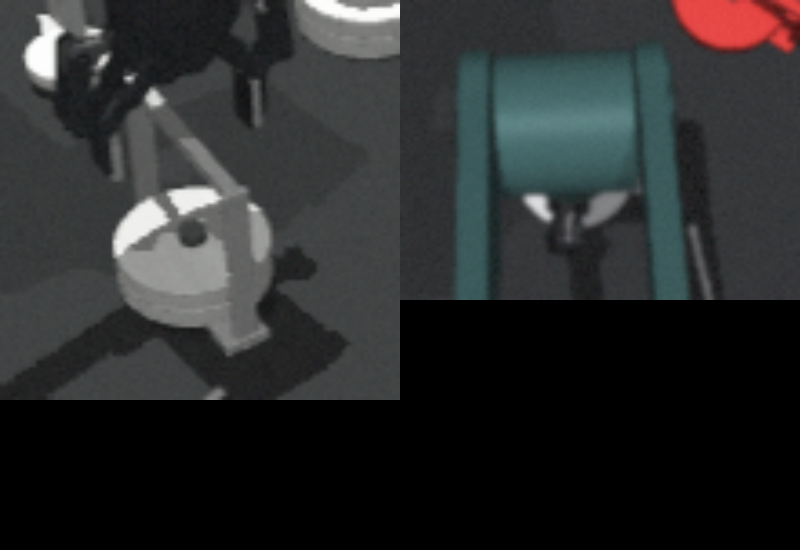

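The jaws straddle the bar: the fingertips are at crop (115,170) and (257,115), and the bar's middle is at about (192,140). Close the gripper.

```bash
python3 -m jog '0 0 0 0 0 0 100; 0 0 0 0 0 0 180; 0 0 0 0 0 0 255; 0 0 0 0 0 0 255; 0 0 0 0 0 0 255; 0 0 0 0 0 0 255; 0 0 0 0 0 0 255; 0 0 0 0 0 0 255; 0 0 0 0 0 0 255; 0 0 0 0 0 0 255'
python3 -m jog '0 0 -1 0 0 0 255; 0 0 -3 0 0 0 255; 0 0 -6 0 0 0 255; 0 0 -9 0 0 0 255; 0 0 -12 0 0 0 255; 0 0 -14 0 0 0 255; 0 0 -15 0 0 0 255; 0 0 -15 0 0 0 255; 0 0 -15 0 0 0 255'
python3 - <<'E'
from h import *
from bench import get_state
s=get_state();print(s["ft_torque"],s["wrist_force"])
im=optics.get_image("side")[:,:,::-1].copy();cv2.imwrite("pics/s4.png",cv2.resize(im[90:330,180:420],(600,600)))
E
python3 go.py .3735 -.3035 .259 .118
```

```text
t: 3.1
eef_pos: [0.4788, 0.0837, 0.1095]
ee_rot: [0.751, 0.661, 0.001, 0.0]
wrist_force: [1.6, -1.0, 3.0]
width: 0.0088
t: 4.0
eef_pos: [0.4769, 0.0835, 0.2581]
ee_rot: [0.751, 0.661, -0.0, -0.001]
wrist_force: [-0.6, 0.2, -6.7]
width: 0.0087
[ 0.00411553  0.05369623 -0.02305496] [-0.56832094  0.21353584 -6.72888351]
t 4.05 at [0.4768 0.0834 0.2577] shift [-39.69  -5.35  -0.16] turn [-0.002 -0.002 -0.245]
```

View pics/s4.png

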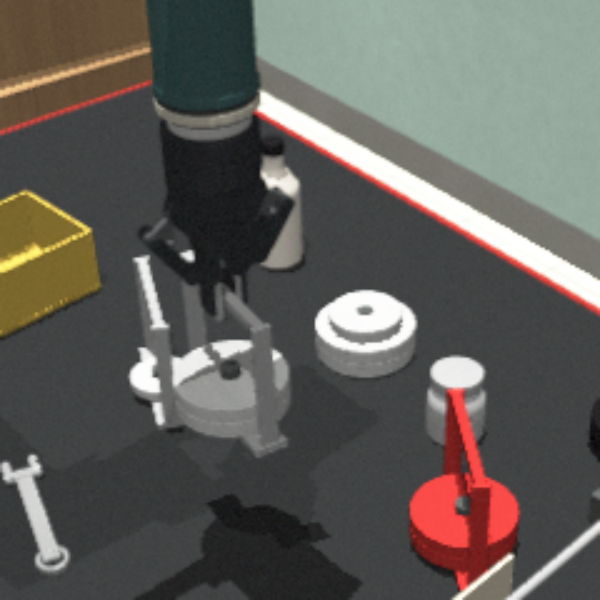

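The carrier is lifted and upright in the grip (z about 0.15). Traverse to in front of the stand.

```bash
python3 -m jog '-2 -0.3 0 0 0 -0.012 255; -6 -0.8 0 0 0 -0.037 255; -10 -1.4 0 0 0 -0.06 255; -14 -1.9 0 0 0 -0.085 255; -18 -2.4 0 0 0 -0.11 255; -22 -3 0 0 0 -0.135 255; -26 -3.5 0 0 0 -0.16 255; -30 -4.05 0 0 0 -0.185 255; -34 -4.6 0 0 0 -0.21 255; -37 -5 0 0 0 -0.228 255; -39 -5.3 0 0 0 -0.24 255; -39.7 -5.4 0 0 0 -0.245 255'
python3 -m jog '0 0 0 0 0 0 255; 0 0 1 0 0 0 255; 0 0 2.5 0 0 0 255; 0 0 4 0 0 0 255; 0 0 4.6 0 0 0 255; 0 0 4.6 0 0 0 255; 0 0 4.6 0 0 0 255; 0 0 4.6 0 0 0 255'
python3 - <<'E'
from h import *
o=np.zeros((600,800,3),np.uint8)
im=optics.get_image("side")[:,:,::-1];o[:,:450]=cv2.resize(im[240:480,280:460],(450,600))
im=optics.get_image("top")[:,:,::-1];o[:350,450:]=cv2.resize(im[170:310,380:520],(350,350))
cv2.imwrite("pics/s5.png",o)
E
python3 go.py .5125 -.287 .213 .118
```

```text
t: 5.25
eef_pos: [0.3732, -0.3051, 0.2571]
ee_rot: [0.665, 0.747, 0.001, -0.001]
wrist_force: [0.2, 0.9, -5.4]
width: 0.0087
t: 6.05
eef_pos: [0.375, -0.3036, 0.2132]
ee_rot: [0.664, 0.748, 0.001, 0.001]
wrist_force: [-0.3, -0.6, -6.3]
width: 0.0085
t 6.15 at [ 0.3749 -0.3037  0.2132] shift [ 0.04 13.87  0.05] turn [ 0.002 -0.     0.   ]
```

View pics/s5.png

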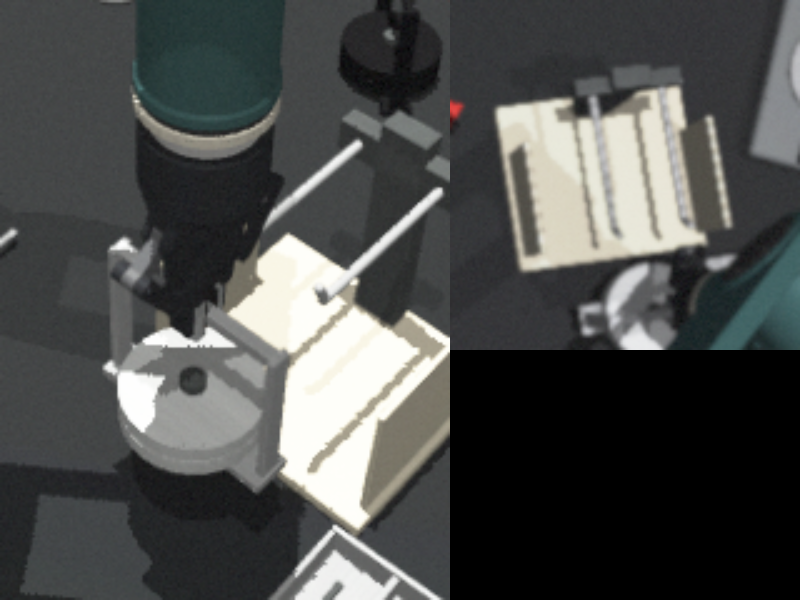

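The carrier is in front of the hook, with the near bar end at side pixel (392,381) and the far end at (328.5,338). I'll check how it sits in the hand.

```bash
python3 - <<'E'
from h import *
from scipy.optimize import least_squares
p=[.3749,-.3037,.118]
L=[[0,-.068,.229],[0,.068,.229],[0,0,.150],[0,0,.142]]
print(proj("side",pose(p,L)))
E
python3 - <<'E'
# measured disc-top centre and near bar end in side image
print([280+193/2.5,240+380/2.5],[280+280/2.5,240+352/2.5])
E
```

```text
[[394.28872777 383.12095689]
 [327.66168851 335.85688749]
 [358.05123342 390.11246471]
 [357.9083683  393.09530919]]
[357.2, 392.0] [392.0, 380.8]
```

The model matches within about 2 px. Move in over the tips.

```bash
python3 -m jog '0 1 0 0 0 0 255; 0 2.5 0 0 0 0 255; 0 4 0 0 0 0 255; 0 5.5 0 0 0 0 255; 0 7 0 0 0 0 255; 0 8.5 0 0 0 0 255; 0 10 0 0 0 0 255; 0 11.5 0 0 0 0 255; 0 12.7 0 0 0 0 255; 0 13.5 0 0 0 0 255; 0 13.8 0 0 0 0 255; 0 13.8 0 0 0 0 255'
python3 - <<'E'
from h import *
o=np.zeros((600,800,3),np.uint8)
im=optics.get_image("side")[:,:,::-1];o[:,:450]=cv2.resize(im[240:480,310:490],(450,600))
im=optics.get_image("top")[:,:,::-1];o[:350,450:]=cv2.resize(im[170:310,380:520],(350,350))
cv2.imwrite("pics/s6.png",o)
E
python3 go.py .5125 -.287 .178 .118
```

```text
t: 7.35
eef_pos: [0.5116, -0.2871, 0.2126]
ee_rot: [0.664, 0.748, 0.001, -0.0]
wrist_force: [0.0, -0.8, -6.6]
width: 0.0087
t 7.45 at [ 0.5108 -0.2871  0.2126] shift [-0.02  0.17  3.46] turn [ 0.    -0.002 -0.   ]
```

View pics/s6.png

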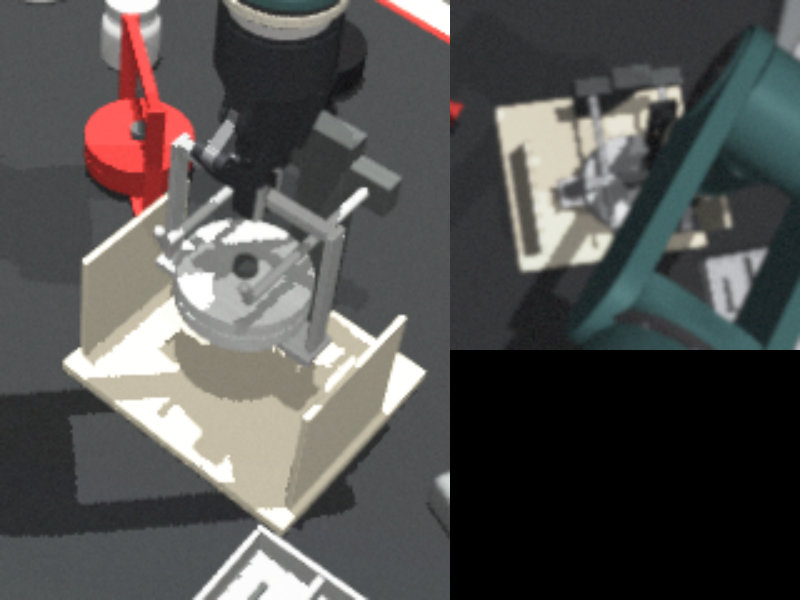

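The bar is above both prongs, and both prongs pass through the frame. Lower it, watching the force.

```bash
python3 -m jog '0 0 0.8 0 0 0 255; 0 0 1.6 0 0 0 255; 0 0 2.3 0 0 0 255; 0 0 2.8 0 0 0 255; 0 0 3.1 0 0 0 255; 0 0 3.1 0 0 0 255; 0 0 3.1 0 0 0 255'
python3 -m jog '0 0 0.1 0 0 0 255; 0 0 0.2 0 0 0 255; 0 0 0.2 0 0 0 255;0 0 0.2 0 0 0 255'
python3 -m jog '0 0 0.1 0 0 0 255; 0 0 0.1 0 0 0 255; 0 0 0.1 0 0 0 255'
```

```text
t: 8.15
eef_pos: [0.5117, -0.2872, 0.1818]
ee_rot: [0.664, 0.748, 0.001, -0.0]
wrist_force: [0.2, -0.5, -5.5]
width: 0.0088
t: 8.55
eef_pos: [0.5115, -0.2871, 0.1798]
ee_rot: [0.664, 0.748, 0.001, -0.0]
wrist_force: [0.3, 0.9, -6.5]
width: 0.0088
t: 8.85
eef_pos: [0.5115, -0.2871, 0.1787]
ee_rot: [0.664, 0.748, 0.001, -0.0]
wrist_force: [-0.5, 0.2, -6.6]
width: 0.0088
```

```bash
for i in 1 2; do python3 -m jog '0 0 0.1 0 0 0 255; 0 0 0.1 0 0 0 255; 0 0 0.1 0 0 0 255' | grep -E 'eef|force'; done
```

```text
eef_pos: [0.5116, -0.2872, 0.1782]
wrist_force: [-1.4, 0.5, 0.7]
eef_pos: [0.5117, -0.2872, 0.1781]
wrist_force: [-3.8, 2.6, 7.1]
```

Contact at z 0.178. Ease off and release.

```bash
python3 -m jog '0 0 -0.06 0 0 0 255; 0 0 -0.06 0 0 0 230; 0 0 -0.06 0 0 0 210; 0 0 -0.06 0 0 0 190; 0 0 -0.06 0 0 0 170; 0 0 -0.06 0 0 0 140; 0 0 -0.06 0 0 0 100; 0 0 -0.06 0 0 0 80; 0 0 -0.06 0 0 0 80; 0 0 -0.06 0 0 0 80; 0 0 -0.06 0 0 0 80'
python3 -m jog '0 0 -1 0 0 0 80; 0 0 -2 0 0 0 80; 0 0 -4 0 0 0 80; 0 0 -7 0 0 0 80; 0 0 -11 0 0 0 80; 0 -3 -14 0 0 0 80; 0 -8 -14 0 0 0 80; 0 -12 -14 0 0 0 80; 0 -16 -14 0 0 0 80; 0 -16 -14 0 0 0 80; 0 -16 -14 0 0 0 80; 0 -16 -14 0 0 0 80'
python3 -m jog '5 0 0 0 0 0 80; 10 0 0 0 0 0 80; 15 0 0 0 0 0 80; 19 0 0 0 0 0 80; 20 0 0 0 0 0 80; 20 0 0 0 0 0 80; 20 0 0 0 0 0 80; 20 0 0 0 0 0 80; 20 0 0 0 0 0 80;20 0 0 0 0 0 80;20 0 0 0 0 0 80;20 0 0 0 0 0 80'
cat > look.py <<'E'
from h import *
import sys
o=np.zeros((600,800,3),np.uint8)
im=optics.get_image("side")[:,:,::-1];o[:,:450]=cv2.resize(im[240:480,310:490],(450,600))
cv2.imwrite("pics/raw.png",im)
im=optics.get_image("top")[:,:,::-1];o[:350,450:]=cv2.resize(im[170:310,380:520],(350,350))
o[352:,450:]=cv2.resize(im[180:279,180:320],(350,248))
cv2.imwrite("pics/%s.png"%sys.argv[1],o)
E
python3 look.py s7
```

```text
t: 10.55
eef_pos: [0.5115, -0.2871, 0.1773]
ee_rot: [0.664, 0.748, 0.001, -0.0]
wrist_force: [0.5, -0.5, 1.2]
width: 0.0588
t: 11.75
eef_pos: [0.3535, -0.3065, 0.3179]
ee_rot: [0.664, 0.748, 0.001, 0.001]
wrist_force: [-0.3, 0.0, -0.4]
width: 0.0583
t: 12.95
eef_pos: [0.3289, -0.1079, 0.3173]
ee_rot: [0.664, 0.747, 0.001, -0.0]
wrist_force: [-0.3, -0.1, 1.4]
width: 0.0591
```

View pics/s7.png

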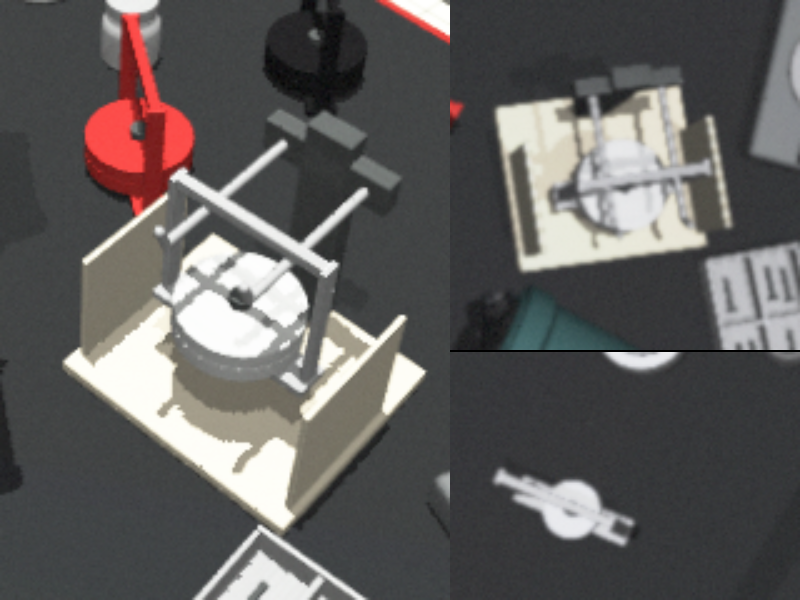

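The carrier hangs on both prongs (bar ends at crop (180,178) and (330,268)) and the small carrier still stands. I'll check that it's still.

```bash
cp pics/raw.png pics/raw_a.png
W='0 0 0 0 0 0 80;0 0 0 0 0 0 80;0 0 0 0 0 0 80;0 0 0 0 0 0 80;0 0 0 0 0 0 80;0 0 0 0 0 0 80;0 0 0 0 0 0 80;0 0 0 0 0 0 80'
python3 -m jog '0 0 0 0 0 0 80;0 0 0 0 0 0 80;0 0 0 0 0 0 80;0 0 0 0 0 0 80;0 0 0 0 0 0 80;0 0 0 0 0 0 80;0 0 0 0 0 0 80;0 0 0 0 0 0 80;0 0 0 0 0 0 80;0 0 0 0 0 0 80' | head -1
python3 - <<'E'
from h import *
b=cv2.GaussianBlur
f=[cv2.imread("pics/raw_a.png")]+[optics.get_image("side")[:,:,::-1] for _ in range(10)]
g=[b(np.ascontiguousarray(i)[290:410,365:455],(5,5),0).astype(float) for i in f]
print([round(float(abs(x-g[-1]).max()),1) for x in g], [round(float(abs(x-g[-1]).mean()),2) for x in g])
z=.189; p=[.5117,-.2871,.118]
print(proj("side",pose(p,[[0,.068,z+.005],[0,-.068,z+.005],[0,0,z-.082]])))
E
python3 look.py s8
```

```text
t: 14.05
[4.0, 3.0, 3.0, 3.0, 4.0, 4.0, 4.0, 5.0, 3.0, 4.0, 0.0] [0.45, 0.45, 0.44, 0.46, 0.47, 0.45, 0.46, 0.46, 0.45, 0.46, 0.0]
[[381.24364278 307.53833412]
 [444.58898455 347.02552998]
 [407.3373375  359.59748104]]
```

Over about 1.6 s the differences are only image noise. The bar ends and the disc sit within 4 px of the position predicted for an upright, seated carrier. Handing in.

```bash
python3 -c "
from bench import close_job;print(close_job())"
```

```text
the job is handed in; nothing more can be done
None
```

The steel large carrier now hangs by its handle bar across both prongs, between the tips and the column. I gripped the bar from above, carried it over the tips, lowered it until the wrist force showed contact, then let go and backed the arm away. I handed in at about 14.6 s of the 46 s allowed.

- **Stillness:** pictures taken about 1.6 s apart differ only by image noise, so the carrier is not swinging.
- **Position:** the bar ends and the disc lie within about 4 px of where an upright, seated carrier should appear.
- **Small carrier:** the top picture after release shows it still standing; I did not measure its position.
- **Forces:** the highest reading between moves was about 8 N at the wrist. I did not log forces during the moves.
- **Accuracy:** the two cameras' position fits differed by up to about 5 mm. No check failed.

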